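Take a fruit press apart for washing

TASK

Take the closed fruit press apart for washing in the reverse order of its assembly: unlock the cap by turning it anticlockwise (seen from above) as far as it will go, then take out the presser, and last the strainer cup. Stand each part upright on the draining board as it comes off, before you take out the next, setting it down gently; leave the spice tin, the jar lid and the cork where they are.

Things in the scene. Friction and masses are not known exactly. Their poses are not given: they have to be found in the camera images.
- pot: Cast grey metal pot of the press on a fixed square wooden foot (150 mm). Origin: centre of the foot's underside, on the table; z up along the axis shared by pot, cap, strainer and presser at the start. The cap stands on a flange (radius 66 mm, top at z 40 mm). A bayonet collar round the neck, radius 53 mm, is hidden by the cap; its direction is random and nothing outside shows it.
- pot_rim (a point): Centre of the pot's mouth, 60 mm above the table: bore radius 33 mm, rim out to radius 46 mm. The strainer's flange rests on this rim.
- cap: Steel cap like an inverted tin, 124 mm across and 96 mm high without its knob, about 0.22 kg. Origin: centre of its open lower edge, z up. It covers strainer and presser and must rise straight up about 90 mm to clear them. Two tabs inside its edge are caught under lugs of the hidden collar, with 3 mm of up and down play.
- cap_knob (a point): Centre of the cap's dark wooden square knob (36 mm wide, 30 mm high, faces along the cap's x and y; 115 mm above the cap's lower edge). Turned anticlockwise from above by an unknown 0.5 to 1.4 rad the cap comes free, and 0.3 rad further it meets a firm stop; it lifts off only there. Up to the stop it turns easily (below 0.3 N m). Regrip for more strokes.
- presser: Presser: steel disc foot (44 mm diameter, 14 mm thick), 10 mm stem, dark wooden round knob on top (24 mm diameter, from 77 to 105 mm above the underside), about 0.16 kg, heavy at the foot. Origin: centre of its underside, z up. It starts loose on the strainer's inner floor, its knob above the strainer's rim, with up to 3 mm of sideways play.
- strainer: Steel strainer cup, 58 mm outer diameter, 80 mm high, wall 3.5 mm, inner floor 5 mm up; 0.15 kg. Origin: centre of its underside, z up. A flange 88 mm across, 44 to 48 mm up, hangs on the pot's rim; the 32 mm above it are a collar to grip across from above. Up to 4 mm of sideways play; it must rise straight up about 50 mm.
- board: Draining board of plain wood, 200 mm (its x) by 360 mm (its y), 16 mm thick, fixed. Origin: centre of its underside on the table; the flat top is at z 16 mm. The ends across y have a darker cleat 30 mm wide, level with the rest.
- spice_tin: Bystander: small round spice tin with a pale lid, 49 mm diameter, 72 mm high, origin under its centre. Not to be moved.
- jar_lid: Bystander: flat grey jar lid, 63 mm diameter, 15 mm high, origin under its centre. Not to be moved.
- stopper: Bystander: cork, 31 mm diameter, 28 mm high, origin under its centre. Not to be moved.

How it is judged:
By the outcome, as a careful person would: the job done as asked, in the order asked, and still so for the second after the job is handed in, with the robot touching nothing.
It also fails if it takes over 72 s, if anything falls off the work surface, if the arm or the gripper's body presses on something with over 40 N, if the wrist force passes 120 N, or if a joint passes its speed limit or range.

ROBOT

A 7-joint arm with a two-finger parallel gripper is mounted at the origin on a cart in front of the work surface, level with it; the furniture and walls round the work are solid. World frame = base frame: x ahead of the robot, y to its left, z up, the work surface at z = 0. Lengths are in m, angles in rad, forces in N, time in s.
With the tool pointing down it reaches from about 0.4 to 0.85 m from the base axis. Payload 10.4 kg.
Tool frame: the origin (TCP) lies at the very end of the fingers, on their centre line; the grasp point (between the pads) lies r.grasp_offset behind it (r.grasp_offset is the distance from the TCP to the grasp point, in m); z points along the fingers, y is the direction in which the jaws open and shut (so a half turn about z gives the same grasp; the last joint's range is limited). The gripper opens to 87 mm and grips with 3 to 60 N. Pads are 19 mm wide; open, the fingers measure 117 mm over their backs; the gripper's body (75 mm by 190 mm) begins 51 mm behind the grasp point.
Start: joints at [-1.169, 0.332, -0.065, 1.46, 0.022, 1.35, -0.088], TCP at [0.258, 0.569, 0.223] pointing down, gripper open.
Joint ranges: [-2.6, 2.6], [-0.5, 2.12], [-1.47, 1.34], [0.16, 2.42], [-1.27, 4.41], [0.06, 2.06], [-2.6, 2.6]. Speed limits (rad/s): [2.22, 2.22, 2.79, 2.79, 3.14, 3.14, 3.14].

INTERFACE

Orientations are given as a unit quaternion [x, y, z, w].
In Python, from bench import read_state, cams, job, r gives the robot as it stands. The module is installed in compiled form; this text tells all that it offers.
- The arm moves only by the tool arm_command, never from a script. Its argument "increments" is a list of rows, each an object of numbers: "gripper": the opening in per cent of the stroke, from 0 (shut) to 100 (fully open); "dx", "dy", "dz": the shift along the tool's x, y, z in m; "spin": the turn about the tool's z in degrees. In form: [{"gripper": .., "dx": .., "dy": .., "dz": .., "spin": ..}, ...]. A call has exactly 8 rows; each row shifts and turns the commanded pose from where the row before left it, along the tool's axes as they then stand; what a row does not reach is not made up. A row lasts 1/8 s, in which the tool goes at most 62.5 mm and 10.7 degrees, less where a joint would pass 70% of its speed; a pose out of reach is approached as far as the arm can. A call with a gripper value outside its range is refused whole. The fingers move at their own pace and stop on an object; "grip_force" is the grip in N (left out, the last holds). Time passes only in rows, so rows that do not move let the fingers close, or fill a call up. It gives the time, the measured TCP pose, the force and the opening at its end, in the units of the state.
- read_state(): the state, without advancing time (a new reading comes with each control period).
- cams.camera(name): name is "scene" or "top" or "wrist"; returns the picture (480x640x3 uint8, red, green, blue); there is no depth.
- cams.camera_info(name): a dict with "K" (3x3 intrinsics, pixels), "rvec" (rotation vector, rad) and "tvec" (3), from world to camera coordinates, as OpenCV has them. Camera axes: x right, y down, z forward; pixel columns grow to the right and rows downward; lengths in m; the calibration is good to about 2 mm. A picture is of the moment at which its call begins: read the wrist's pose just before it. camera_info takes no time and is no camera call; for the wrist camera it gives the pose at the moment of the call.
- job.close_job(): hands the job in, once; it reports no verdict.
The state is a dict: "time": time; "joint_positions": joint angles; "joint_vel": joint speeds; "joint_torque": joint torques, N m; "ee_pos": TCP position; "eef_rot": TCP orientation; "ft_force": force on the tool from outside, world axes, zero at the start; "torque": the same for the moment, N m; "width": finger opening in m.
Only numpy, scipy, OpenCV 4.12 (cv2) and the standard library are available. Lean on these libraries where they do the work, as an engineer would, in place of code of your own. Each camera call takes 0.05 s, during which the arm holds its last target.

## Working session

There is one attempt and no reset: what is moved stays moved. The work goes in short steps, Python scripts to look and compute and a tool call to move; the robot and the scene stay as the last step left them, time stands still between calls to the robot, and variables do not carry over. Pictures are saved under pics/ and viewed, and the job is handed in when it is done.

Besides the shell and the picture viewer there is one more tool, called as a command line: name --argument value ..., lists and objects as JSON in quotes. arm_command: Moves the arm, as the interface text tells. Its arguments: {"type":"object","properties":{"increments":{"type":"array","items":{"type":"object","properties":{"gripper":{"type":"number"},"dx":{"type":"number"},"dy":{"type":"number"},"dz":{"type":"number"},"spin":{"type":"number"}}}},"grip_force":{"type":"number"}},"required":["increments"]}

```bash
mkdir -p pics; ls
python3 - <<'E'
from bench import read_state, cams, job, r
import cv2,numpy as np
s=read_state()
print(s, r.grasp_offset)
for n in ["scene","top","wrist"]:
    im=cams.camera(n); cv2.imwrite(f"pics/{n}0.png",im[:,:,::-1]); 
    i=cams.camera_info(n); print(n,i)
E
```

```text
pics
{'time': 0.0, 'joint_positions': array([-1.16859247,  0.33290389, -0.06471836,  1.46092418,  0.02158794,
        1.34989169, -0.08850284]), 'joint_vel': array([ 4.20672347e-04, -7.00122244e-04, -2.20169038e-03,  7.04664603e-04,
        8.93817675e-04, -2.50231282e-04,  9.25771409e-06]), 'joint_torque': array([ 6.93946386e-04, -6.23271275e+01,  2.49573524e-02, -3.89897382e+01,
       -6.14056620e-02,  3.97303922e-02,  7.55726796e-05]), 'ee_pos': array([0.2574234 , 0.56910793, 0.22174216]), 'eef_rot': array([ 2.10792520e-01,  9.77530562e-01, -7.04549280e-04, -1.27826514e-04]), 'ft_force': array([-0.06838863,  0.75279212, -0.58197197]), 'torque': array([ 0.08344978, -0.00366932,  0.01543578]), 'width': 0.08661371999366711} 0.0187
scene {'K': array([[604.18379076,   0.        , 319.48150905],
       [  0.        , 604.18379076, 233.52213156],
       [  0.        ,   0.        ,   1.        ]]), 'rvec': array([ 2.1156786 , -1.24934078,  0.51350289]), 'tvec': array([-0.24147045,  0.3930994 ,  0.73866973])}
top {'K': array([[507.33713748,   0.        , 324.141765  ],
       [  0.        , 507.33713748, 239.20149203],
       [  0.        ,   0.        ,   1.        ]]), 'rvec': array([ 2.15483764, -2.14466957,  0.09158906]), 'tvec': array([-0.0069884 ,  0.51886788,  0.99427579])}
wrist {'K': array([[338.94475442,   0.        , 318.65765048],
       [  0.        , 338.94475442, 237.39790856],
       [  0.        ,   0.        ,   1.        ]]), 'rvec': array([-2.45834101, -1.58829653, -0.19495516]), 'tvec': array([-0.62428959, -0.03118441,  0.39102717])}
```

View pics/scene0.png

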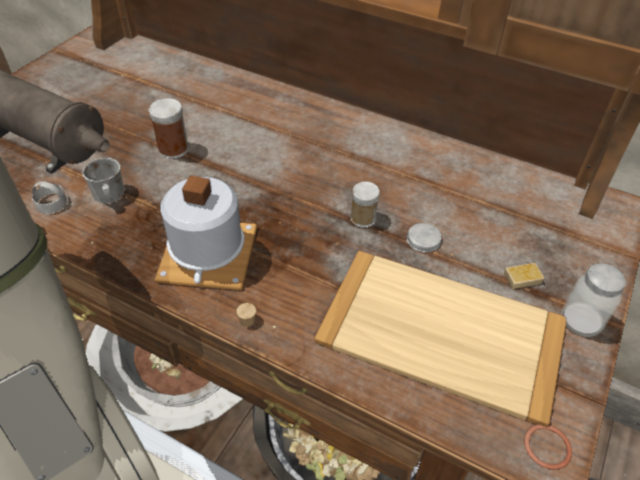

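View pics/top0.png

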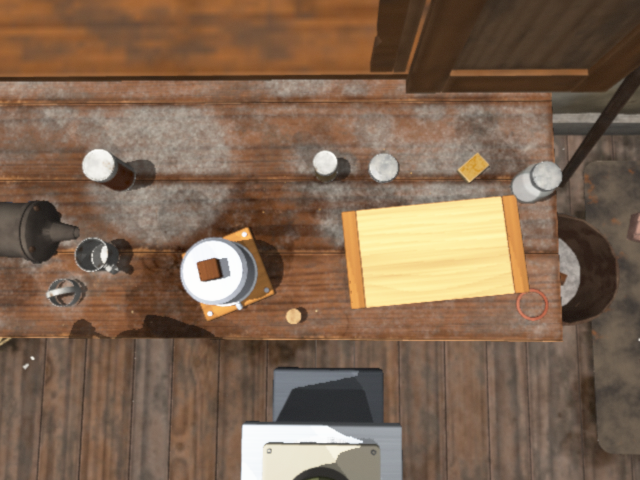

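View pics/wrist0.png

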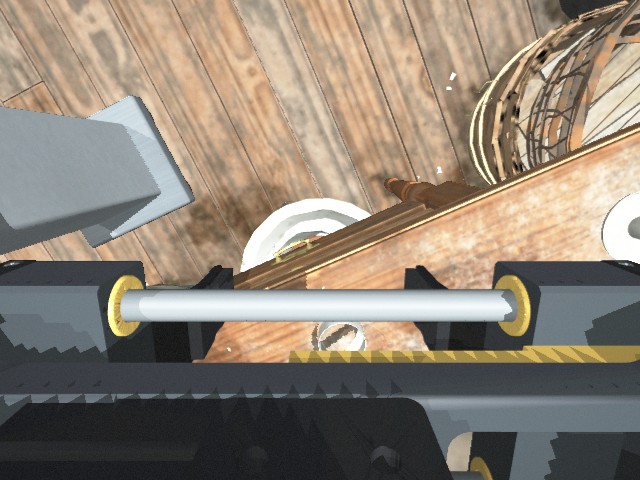

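```bash
cat > h.py <<'E'
from bench import read_state, cams, job, r
import cv2,numpy as np
from scipy.spatial.transform import Rotation as R
def info(n):
    i=cams.camera_info(n); return i['K'],R.from_rotvec(np.ravel(i['rvec'])).as_matrix(),np.ravel(i['tvec'])
def proj(n,p):
    K,M,t=info(n); q=(np.atleast_2d(p)@M.T+t)@K.T; return q[:,:2]/q[:,2:]
def ray(n,px,z):
    K,M,t=info(n); c=-M.T@t; px=np.atleast_2d(px)
    d=np.c_[px,np.ones(len(px))]@np.linalg.inv(K).T@M
    return c+d*((z-c[2])/d[:,2])[:,None]
def snap(n,f,crop=None,sc=1):
    im=np.ascontiguousarray(cams.camera(n)[:,:,::-1]); o=im
    if crop: x0,y0,x1,y1=crop; o=im[y0:y1,x0:x1]
    if sc!=1:o=cv2.resize(o,None,fx=sc,fy=sc,interpolation=cv2.INTER_CUBIC)
    cv2.imwrite(f"pics/{f}.png",o); return im
def st():
    s=read_state(); M=R.from_quat(s['eef_rot']).as_matrix(); return s,M
def rel(tx,ty,tz,yaw=None):
    s,M=st(); d=M.T@(np.array([tx,ty,tz])-s['ee_pos']); print('t',s['time'],'tool delta',d.round(4),'tooly yaw deg',np.degrees(np.arctan2(M[1,1],M[0,1])).round(2), 'F',s['ft_force'].round(1))
    return d
E
python3 - <<'E'
from h import *
s,M=st();print(M.round(3)); print(proj('top',s['ee_pos']),proj('scene',s['ee_pos']))
im=cv2.imread('pics/top0.png'); 
for nm,c in [('a',(170,215,300,335)),('b',(300,140,560,330))]:
    o=im[c[1]:c[3],c[0]:c[2]]; k=5 if nm=='a' else 3
    cv2.imwrite(f'pics/top0{nm}.png',cv2.resize(o,None,fx=k,fy=k,interpolation=cv2.INTER_CUBIC))
im=cv2.imread('pics/scene0.png');o=im[160:340,140:280]
cv2.imwrite('pics/sc0a.png',cv2.resize(o,None,fx=3.3,fy=3.3))
E
```

```text
[[-0.911  0.412 -0.   ]
 [ 0.412  0.911 -0.001]
 [-0.    -0.001 -1.   ]]
[[-35.4519396  385.47710566]] [[-88.57500034 149.31000919]]
```

View pics/top0a.png

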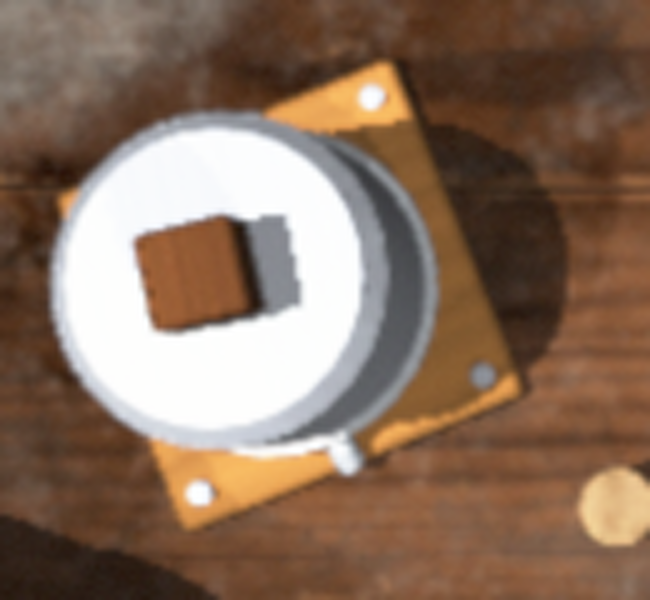

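View pics/top0b.png

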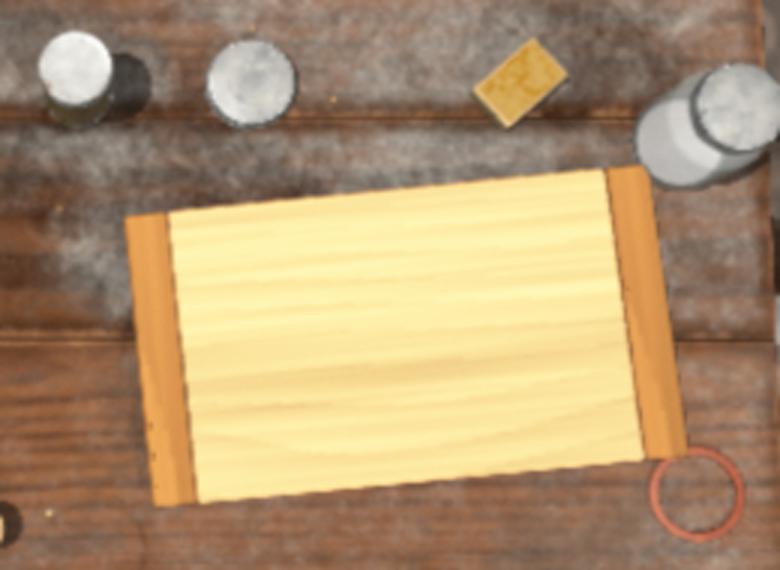

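View pics/sc0a.png

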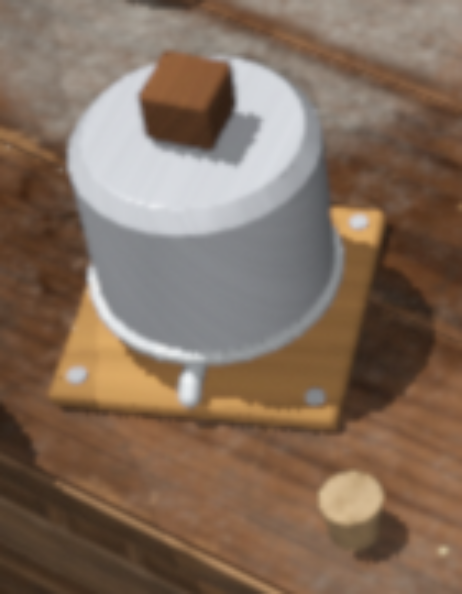

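Run:
```python
from h import *
o=np.array([170,215])
def q(n,pts,k,off,z): 
    p=ray(n,np.array(pts)/k+off-0.3*0,z); return p
K=q('top',[(137,238),(232,215),(250,322),(157,332)],5,o,.17); print('knob top\n',K.round(4),K.mean(0))
K2=q('scene',[(143,97),(170,53),(233,62),(205,108)],3.3,np.array([140,160]),.17);print(K2.round(4),K2.mean(0))
for P in(K,K2):
    for i in range(4): 
        e=P[(i+1)%4]-P[i]; print(np.linalg.norm(e).round(4),np.degrees(np.arctan2(e[1],e[0])).round(1)%90)
F=q('top',[(390,60),(523,390),(187,530),(58,197)],5,o,.015); print('foot',F.round(4),F.mean(0), [np.linalg.norm(F[i]-F[i-1]).round(4) for i in range(4)])
B=q('top',[(127,217),(648,167),(688,457),(157,507)],3,np.array([300,140]),.016); print('board',B.round(4),B.mean(0),[np.linalg.norm(B[i]-B[i-1]).round(4) for i in range(4)])
# cap top white disc
im=cv2.imread('pics/top0.png'); 
m=(im.min(2)>215).astype(np.uint8); 
cs,_=cv2.findContours(m,cv2.RETR_EXTERNAL,cv2.CHAIN_APPROX_NONE); c=max([c for c in cs if 175<c[:,0,0].mean()<270],key=cv2.contourArea); e=cv2.fitEllipse(cv2.convexHull(c)); print(e, ray('top',e[0],.136))
for nm,u,z in [('tin',(76,68),.072),('lid',(252,83),.015)]: print(nm,ray('top',np.array(u)/3+[300,140],z))
print('cork',ray('top',np.array((615,506))/5+o,.028))
print('sponge',ray('top',np.array((520,82))/3+[300,140],.03),'jar base',ray('top',np.array((680,140))/3+[300,140],.0))
```

```text
knob top
 [[0.4612 0.212  0.17  ]
 [0.4694 0.1789 0.17  ]
 [0.4322 0.1715 0.17  ]
 [0.4286 0.2039 0.17  ]] [0.44784417 0.19158868 0.17      ]
[[0.4287 0.2015 0.17  ]
 [0.46   0.2092 0.17  ]
 [0.4696 0.1792 0.17  ]
 [0.4369 0.1718 0.17  ]] [0.44881422 0.19039765 0.17      ]
0.034 13.900000000000006
0.0379 11.300000000000011
0.0325 6.400000000000006
0.0336 14.0
0.0322 13.8
0.0315 17.799999999999997
0.0336 12.699999999999989
0.0308 15.400000000000006
foot [[0.5453 0.153  0.015 ]
 [0.4105 0.0957 0.015 ]
 [0.3533 0.231  0.015 ]
 [0.4882 0.2887 0.015 ]] [0.44931862 0.1920867  0.015     ] [np.float64(0.1473), np.float64(0.1466), np.float64(0.1469), np.float64(0.1467)]
board [[ 0.5761 -0.0412  0.016 ]
 [ 0.6111 -0.3956  0.016 ]
 [ 0.4149 -0.4149  0.016 ]
 [ 0.3794 -0.0617  0.016 ]] [ 0.4953803  -0.22834637  0.016     ] [np.float64(0.1977), np.float64(0.3561), np.float64(0.1972), np.float64(0.3549)]
((211.8499755859375, 270.63604736328125), (59.161495208740234, 61.02716827392578), 38.0012321472168) [[0.44904261 0.19475859 0.136     ]]
tin [[ 0.66553474 -0.00714096  0.072     ]]
lid [[ 0.67012674 -0.12728764  0.015     ]]
cork [[0.36469089 0.05650667 0.028     ]]
sponge [[ 0.66677454 -0.30695206  0.03      ]] jar base [[ 0.63337677 -0.42383223  0.        ]]
```

Run:
```python
from h import *
def tri(a,b):
    A=[];
    for n,p in(('top',a),('scene',b)):
        K,M,t=info(n);P=K@np.c_[M,t]; A.append(P)
    X=cv2.triangulatePoints(A[0],A[1],np.array(a,float),np.array(b,float)).ravel(); return X[:3]/X[3]
print('nozzle tip',tri((77,233),(105,145)),'knobcentre',tri((208.6,270),(196.5,184.5)))
print('front rim', tri((30,203),(80,108)),'red can',tri((100,163),(165,107)))
rel(.449,.192,.26)
```

```text
nozzle tip [0.52366928 0.47311437 0.0833387 ] knobcentre [0.44875742 0.19183119 0.16872098]
front rim [0.57268733 0.56551957 0.10348416] red can [0.65522671 0.42784327 0.1046794 ]
t 0.15 tool delta [-0.3299 -0.2648 -0.0377] tooly yaw deg 65.66 F [-0.1 -0.4  0.5]
```

arm_command --increments '[{"dx":-0.038,"dy":-0.03,"dz":-0.01,"gripper":100},{"dx":-0.041,"dy":-0.033,"dz":-0.01},{"dx":-0.041,"dy":-0.033,"dz":-0.01},{"dx":-0.041,"dy":-0.033,"dz":-0.008},{"dx":-0.041,"dy":-0.033},{"dx":-0.041,"dy":-0.033},{"dx":-0.041,"dy":-0.033},{"dx":-0.041,"dy":-0.033}]' --grip_force 30

```text
validation failed for argument at $.in...
```

arm_command --increments '[{"spin":10.5},{"spin":10.5},{"spin":10.5},{"spin":10.5},{"spin":10.5},{},{},{}]'

```text
validation failed for argument at $.in...
```

Run:
```python
from h import *
snap('wrist','w1'); snap('top','t1',(150,190,350,340),4)
rel(.449,.192,.2);s,M=st();print(s['joint_positions'],M.round(3))
print(proj('wrist',[[.449,.192,.17]]))
```

```text
t 0.25 tool delta [-0.33   -0.2648  0.0224] tooly yaw deg 65.66 F [-1.3  0.2 -0.1]
[-1.16862728  0.33251551 -0.06470917  1.46050281  0.02163167  1.3499096
 -0.08848766] [[-0.911  0.412 -0.   ]
 [ 0.412  0.911 -0.001]
 [-0.    -0.001 -1.   ]]
[[ 25.46105517 603.29568659]]
```

View pics/w1.png

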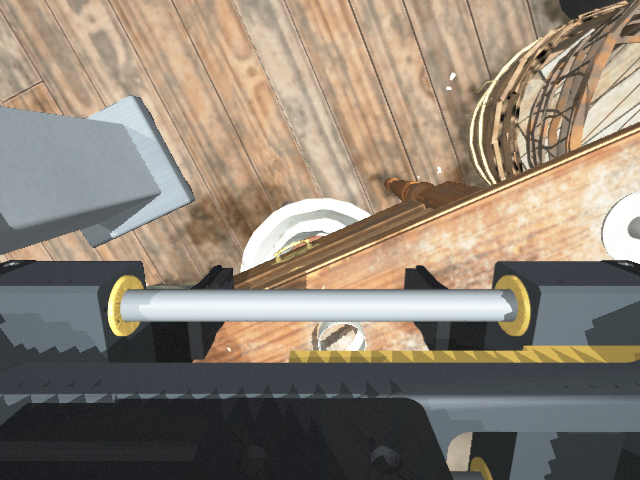

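View pics/t1.png

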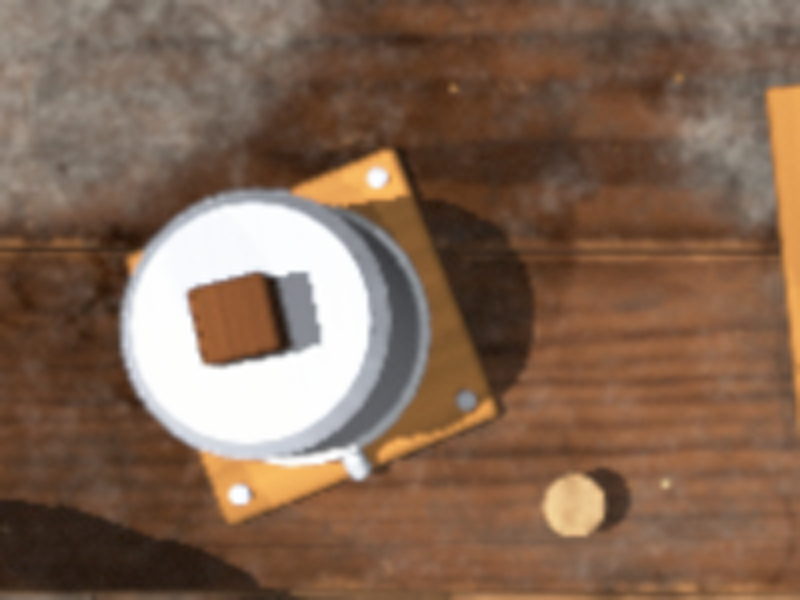

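All fields seem to be required in every row; nothing moved. Resending with complete rows.

arm_command --increments '[{"gripper":100,"dx":-0.041,"dy":-0.033,"dz":-0.01,"spin":0},{"gripper":100,"dx":-0.041,"dy":-0.033,"dz":-0.01,"spin":0},{"gripper":100,"dx":-0.041,"dy":-0.033,"dz":-0.01,"spin":0},{"gripper":100,"dx":-0.041,"dy":-0.033,"dz":-0.008,"spin":0},{"gripper":100,"dx":-0.041,"dy":-0.033,"dz":0,"spin":0},{"gripper":100,"dx":-0.041,"dy":-0.033,"dz":0,"spin":0},{"gripper":100,"dx":-0.041,"dy":-0.033,"dz":0,"spin":0},{"gripper":100,"dx":-0.041,"dy":-0.033,"dz":0,"spin":0}]' --grip_force 30

```text
time: 1.25
ee_pos: [0.4481, 0.1921, 0.2607]
eef_rot: [0.211, 0.978, 0.0, 0.0]
ft_force: [1.4, 0.7, -0.6]
width: 0.0869
```

arm_command --increments '[{"gripper":100,"dx":0,"dy":0,"dz":0,"spin":10.5},{"gripper":100,"dx":0,"dy":0,"dz":0,"spin":10.5},{"gripper":100,"dx":0,"dy":0,"dz":0,"spin":10.5},{"gripper":100,"dx":0,"dy":0,"dz":0,"spin":10.5},{"gripper":100,"dx":0,"dy":0,"dz":0,"spin":10.5},{"gripper":100,"dx":0,"dy":0,"dz":0,"spin":0},{"gripper":100,"dx":0,"dy":0,"dz":0,"spin":0},{"gripper":100,"dx":0,"dy":0,"dz":0,"spin":0}]'

```text
time: 2.25
ee_pos: [0.4476, 0.1937, 0.2605]
eef_rot: [0.62, 0.784, 0.0, -0.0]
ft_force: [-0.6, -0.7, 1.2]
width: 0.0869
```

Run:
```python
from h import *
snap('wrist','w2'); snap('scene','s2')
rel(.449,.192,.2);s,M=st();print(s['joint_positions'],M.round(3))
print(proj('wrist',[[.449,.192,.17]]))
```

```text
t 2.35 tool delta [-0.002   0.0009  0.0605] tooly yaw deg 13.24 F [ 0.5 -0.4 -0.8]
[-7.32152507e-01 -4.42195092e-04  2.31102659e-01  1.76502381e+00
  3.08067320e-05  1.37690711e+00 -2.69991583e-01] [[-0.229  0.973  0.   ]
 [ 0.973  0.229  0.   ]
 [ 0.     0.    -1.   ]]
[[319.5092138  242.33947034]]
```

View pics/w2.png

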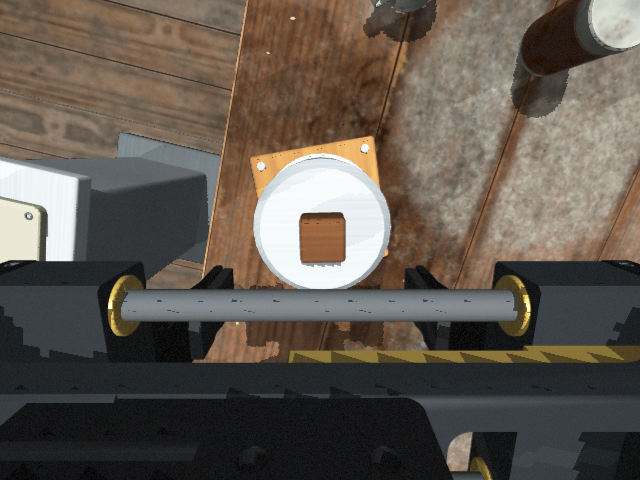

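View pics/s2.png

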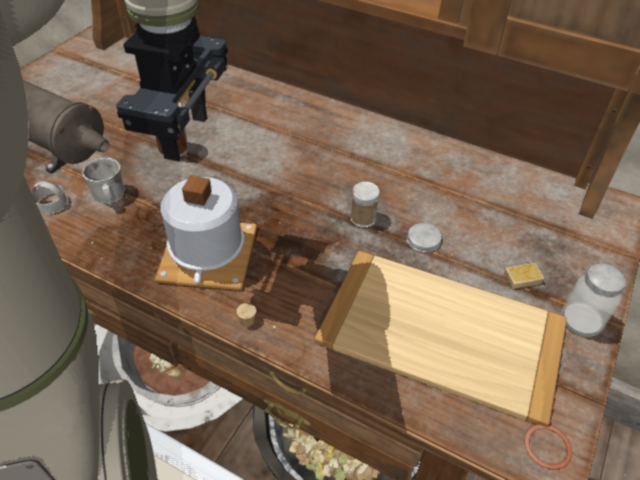

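arm_command --increments '[{"gripper":100,"dx":-0.002,"dy":0.002,"dz":0.02,"spin":0},{"gripper":100,"dx":0,"dy":0,"dz":0.025,"spin":0},{"gripper":100,"dx":0,"dy":0,"dz":0.025,"spin":0},{"gripper":100,"dx":0,"dy":0,"dz":0.02,"spin":0},{"gripper":100,"dx":0,"dy":0,"dz":0.015,"spin":0},{"gripper":100,"dx":0,"dy":0,"dz":0.013,"spin":0},{"gripper":100,"dx":0,"dy":0,"dz":0,"spin":0},{"gripper":45,"dx":0,"dy":0,"dz":0,"spin":0}]' --grip_force 15

```text
time: 3.35
ee_pos: [0.4504, 0.1924, 0.1431]
eef_rot: [0.621, 0.783, 0.0, 0.0]
ft_force: [0.7, -1.0, 0.0]
width: 0.0825
```

arm_command --increments '[{"gripper":20,"dx":0,"dy":0,"dz":0,"spin":0},{"gripper":20,"dx":0,"dy":0,"dz":0,"spin":0},{"gripper":20,"dx":0,"dy":0,"dz":0,"spin":0},{"gripper":20,"dx":0,"dy":0,"dz":0,"spin":0},{"gripper":20,"dx":0,"dy":0,"dz":0,"spin":0},{"gripper":20,"dx":0,"dy":0,"dz":0,"spin":0},{"gripper":20,"dx":0,"dy":0,"dz":0,"spin":0},{"gripper":20,"dx":0,"dy":0,"dz":0,"spin":0}]'

```text
time: 4.35
ee_pos: [0.4501, 0.1923, 0.1426]
eef_rot: [0.621, 0.783, 0.0, 0.0]
ft_force: [-0.0, -0.1, -0.0]
width: 0.0358
```

Run:
```python
from h import *
rel(.449,.192,.142);s,M=st();print(s['ee_pos'],s['torque'],s['width'],s['joint_positions'])
```

```text
t 4.35 tool delta [-0.     -0.0011  0.0006] tooly yaw deg 13.16 F [-0.  -0.1 -0. ]
[0.4500647  0.19227111 0.14256491] [-0.07836676 -0.08584308  0.00072927] 0.03576362246120337 [-0.72053751  0.09272665  0.23611605  1.92574847 -0.02405468  1.12565827
 -0.24534802]
```

arm_command --increments '[{"gripper":20,"dx":0,"dy":0,"dz":0,"spin":-2},{"gripper":20,"dx":0,"dy":0,"dz":0,"spin":-6},{"gripper":20,"dx":0,"dy":0,"dz":0,"spin":-6},{"gripper":20,"dx":0,"dy":0,"dz":0,"spin":-6},{"gripper":20,"dx":0,"dy":0,"dz":0,"spin":-6},{"gripper":20,"dx":0,"dy":0,"dz":0,"spin":-6},{"gripper":20,"dx":0,"dy":0,"dz":0,"spin":-6},{"gripper":20,"dx":0,"dy":0,"dz":0,"spin":-4}]' --grip_force 35

```text
time: 5.35
ee_pos: [0.4498, 0.1922, 0.1425]
eef_rot: [0.297, 0.955, -0.0, -0.0]
ft_force: [-0.0, -0.6, 0.8]
width: 0.0363
```

Run:
```python
from h import *
rel(.449,.192,.142);s,M=st();print(s['ee_pos'],s['torque'],s['width'],s['joint_positions'])
```

```text
t 5.35 tool delta [ 0.0005 -0.0006  0.0005] tooly yaw deg 55.41 F [-0.  -0.6  0.8]
[0.44981231 0.19222813 0.14250507] [-0.10612841  0.24780944 -0.06920902] 0.0363229342785808 [-0.68668932  0.09338468  0.20019254  1.92426406 -0.02070406  1.12630457
  0.4886395 ]
```

arm_command --increments '[{"gripper":20,"dx":0,"dy":0,"dz":0,"spin":-2},{"gripper":20,"dx":0,"dy":0,"dz":0,"spin":-2},{"gripper":20,"dx":0,"dy":0,"dz":0,"spin":-2},{"gripper":20,"dx":0,"dy":0,"dz":0,"spin":-2},{"gripper":20,"dx":0,"dy":0,"dz":0,"spin":-2},{"gripper":20,"dx":0,"dy":0,"dz":0,"spin":-2},{"gripper":20,"dx":0,"dy":0,"dz":0,"spin":-2},{"gripper":20,"dx":0,"dy":0,"dz":0,"spin":0}]'

```text
time: 6.35
ee_pos: [0.4501, 0.1922, 0.1425]
eef_rot: [0.181, 0.984, -0.0, 0.0]
ft_force: [-0.1, -0.1, -0.3]
width: 0.0361
```

Run:
```python
from h import *
rel(.449,.192,.142);s,M=st();print(s['torque'],s['width'],s['joint_positions'][-1],s['joint_torque'][-1])
```

```text
t 6.35 tool delta [ 0.001  -0.0006  0.0005] tooly yaw deg 69.2 F [-0.1 -0.1 -0.3]
[-0.1612853   0.07136337  0.04322342] 0.0361001311672557 0.7283016318534367 0.3590855933725834
```

arm_command --increments '[{"gripper":20,"dx":0,"dy":0,"dz":0,"spin":-2},{"gripper":20,"dx":0,"dy":0,"dz":0,"spin":-2},{"gripper":20,"dx":0,"dy":0,"dz":0,"spin":-2},{"gripper":20,"dx":0,"dy":0,"dz":0,"spin":-2},{"gripper":20,"dx":0,"dy":0,"dz":0,"spin":-2},{"gripper":20,"dx":0,"dy":0,"dz":0,"spin":-2},{"gripper":20,"dx":0,"dy":0,"dz":0,"spin":-2},{"gripper":20,"dx":0,"dy":0,"dz":0,"spin":0}]'

```text
time: 7.35
ee_pos: [0.4507, 0.1922, 0.1428]
eef_rot: [0.06, 0.998, 0.0, 0.001]
ft_force: [2.3, 3.2, -0.5]
width: 0.0368
```

Run:
```python
from h import *
rel(.449,.192,.142);s,M=st();print(s['torque'],s['width'],s['joint_positions'][-1],s['joint_torque'][-1])
```

```text
t 7.35 tool delta [ 0.0017 -0.0004  0.0008] tooly yaw deg 83.17 F [ 2.3  3.2 -0.5]
[ 0.9272974  -0.874647   -1.33453689] 0.0368464874660847 0.9714347387429624 1.6918319463729858
```

arm_command --increments '[{"gripper":20,"dx":0,"dy":0,"dz":0,"spin":-1},{"gripper":20,"dx":0,"dy":0,"dz":0,"spin":-1},{"gripper":20,"dx":0,"dy":0,"dz":0,"spin":0},{"gripper":20,"dx":0,"dy":0,"dz":0,"spin":0},{"gripper":20,"dx":0,"dy":0,"dz":0,"spin":0},{"gripper":20,"dx":0,"dy":0,"dz":0,"spin":0},{"gripper":20,"dx":0,"dy":0,"dz":0,"spin":0},{"gripper":20,"dx":0,"dy":0,"dz":0,"spin":0}]'

```text
time: 8.35
ee_pos: [0.4509, 0.1921, 0.1429]
eef_rot: [0.043, 0.999, 0.0, 0.001]
ft_force: [4.6, 2.2, -0.4]
width: 0.0376
```

Run:
```python
from h import *
rel(.449,.192,.142);s,M=st();print(s['torque'],s['width'],s['joint_positions'][-1],s['joint_torque'][-1])
snap('wrist','w3')
```

```text
t 8.35 tool delta [ 0.0019 -0.0002  0.0009] tooly yaw deg 85.13 F [ 4.6  2.2 -0.4]
[ 0.77318592 -1.19265219 -1.49759314] 0.03763729005399919 1.0055640546527223 1.4665576815605164
```

View pics/w3.png

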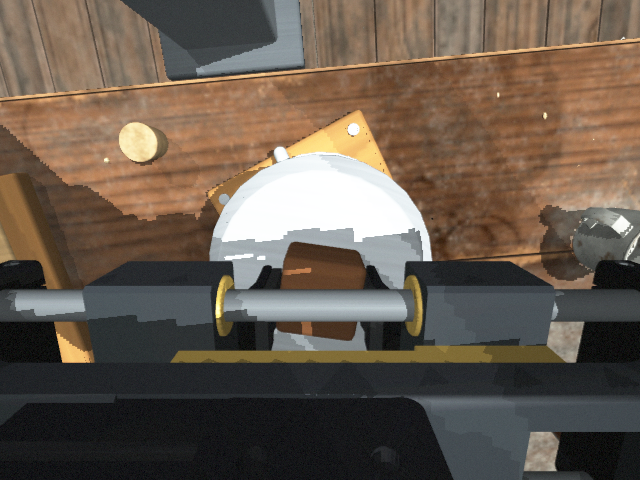

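arm_command --increments '[{"gripper":20,"dx":0,"dy":0,"dz":0,"spin":2},{"gripper":20,"dx":0,"dy":0,"dz":0,"spin":1.5},{"gripper":20,"dx":0,"dy":0,"dz":0,"spin":0},{"gripper":20,"dx":0,"dy":0,"dz":0,"spin":0},{"gripper":20,"dx":0,"dy":0,"dz":-0.003,"spin":0},{"gripper":20,"dx":0,"dy":0,"dz":-0.003,"spin":0},{"gripper":20,"dx":0,"dy":0,"dz":0,"spin":0},{"gripper":20,"dx":0,"dy":0,"dz":0,"spin":0}]'

```text
time: 9.4
ee_pos: [0.4497, 0.1922, 0.1484]
eef_rot: [0.073, 0.997, -0.0, -0.0]
ft_force: [0.2, 0.1, -2.1]
width: 0.0369
```

Run:
```python
from h import *
rel(.449,.192,.142);s,M=st();print(s['torque'],s['width'],s['joint_positions'][-1],s['joint_torque'][-1])
```

```text
t 9.4 tool delta [ 0.0007 -0.0003  0.0064] tooly yaw deg 81.66 F [ 0.2  0.1 -2.1]
[ 0.0296708  -0.23140143 -0.01668904] 0.0369461329032388 0.9437250408456952 0.08239964721724391
```

arm_command --increments '[{"gripper":20,"dx":0,"dy":0,"dz":-0.01,"spin":0},{"gripper":20,"dx":0,"dy":0,"dz":-0.02,"spin":0},{"gripper":20,"dx":0,"dy":0,"dz":-0.025,"spin":0},{"gripper":20,"dx":0,"dy":0,"dz":-0.025,"spin":0},{"gripper":20,"dx":0,"dy":0,"dz":-0.02,"spin":0},{"gripper":20,"dx":0,"dy":0,"dz":-0.015,"spin":0},{"gripper":20,"dx":0,"dy":0,"dz":0,"spin":0},{"gripper":20,"dx":0,"dy":0,"dz":0,"spin":0}]'

```text
time: 10.4
ee_pos: [0.4497, 0.1921, 0.2628]
eef_rot: [0.073, 0.997, -0.0, -0.001]
ft_force: [-0.1, 0.4, -1.3]
width: 0.037
```

Run:
```python
from h import *
rel(.505,-.328,.264);s,M=st();print(s['ee_pos'],s['torque'],s['width'],s['joint_positions'])
snap('scene','s3'); snap('top','t3')
```

```text
t 10.4 tool delta [-0.1301 -0.5066 -0.001 ] tooly yaw deg 81.67 F [-0.1  0.4 -1.3]
[0.44966063 0.19212358 0.26278638] [-0.01756211  0.01416008  0.03211052] 0.03695672680443525 [-6.73952233e-01  4.97001493e-03  1.78024773e-01  1.75508109e+00
 -8.92758894e-04  1.38281423e+00  9.29586285e-01]
```

View pics/s3.png

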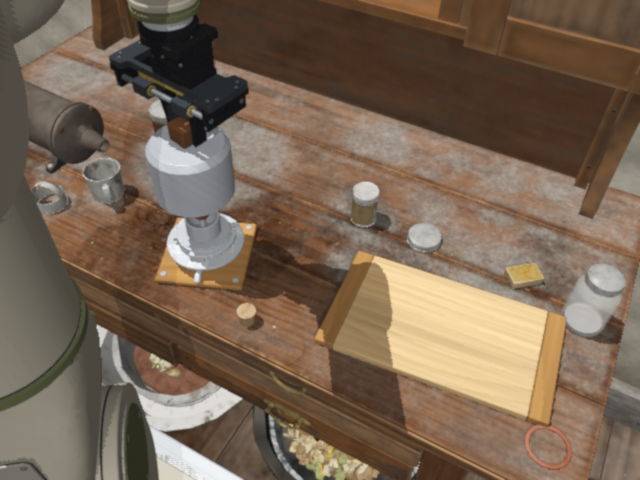

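View pics/t3.png

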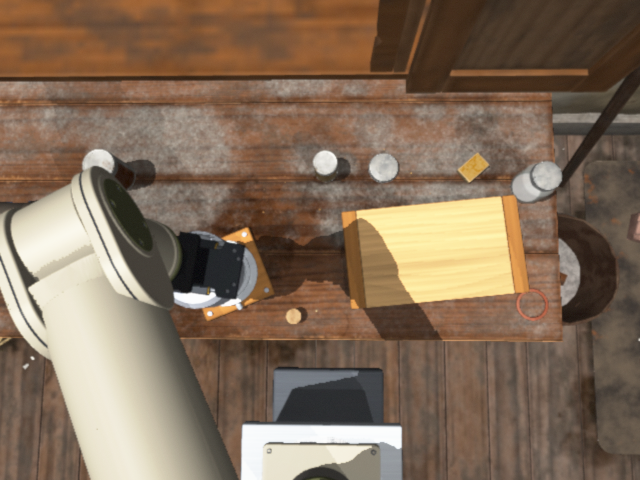

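arm_command --increments '[{"gripper":20,"dx":-0.008,"dy":-0.03,"dz":0,"spin":0},{"gripper":20,"dx":-0.014,"dy":-0.0545,"dz":0,"spin":0},{"gripper":20,"dx":-0.014,"dy":-0.0545,"dz":0,"spin":0},{"gripper":20,"dx":-0.014,"dy":-0.0545,"dz":0,"spin":0},{"gripper":20,"dx":-0.014,"dy":-0.0545,"dz":0,"spin":0},{"gripper":20,"dx":-0.014,"dy":-0.0545,"dz":0,"spin":0},{"gripper":20,"dx":-0.014,"dy":-0.0545,"dz":0,"spin":0},{"gripper":20,"dx":-0.014,"dy":-0.0545,"dz":0,"spin":0}]'

```text
time: 11.5
ee_pos: [0.495, -0.2318, 0.2631]
eef_rot: [0.072, 0.997, 0.0, -0.0]
ft_force: [1.3, -0.3, -1.8]
width: 0.0371
```

arm_command --increments '[{"gripper":20,"dx":-0.012,"dy":-0.045,"dz":0,"spin":0},{"gripper":20,"dx":-0.008,"dy":-0.03,"dz":0,"spin":0},{"gripper":20,"dx":-0.004,"dy":-0.02,"dz":0,"spin":0},{"gripper":20,"dx":0,"dy":0,"dz":0.015,"spin":0},{"gripper":20,"dx":0,"dy":0,"dz":0.025,"spin":0},{"gripper":20,"dx":0,"dy":0,"dz":0.03,"spin":0},{"gripper":20,"dx":0,"dy":0,"dz":0.025,"spin":0},{"gripper":20,"dx":0,"dy":0,"dz":0.015,"spin":0}]'

```text
time: 12.5
ee_pos: [0.5047, -0.3258, 0.1512]
eef_rot: [0.072, 0.997, 0.001, -0.001]
ft_force: [1.6, -0.2, -1.5]
width: 0.0372
```

Run:
```python
from h import *
rel(.505,-.328,.1185);s,M=st();print(s['ee_pos'],s['torque'],s['width'],s['joint_positions'])
snap('scene','s4')
```

```text
t 12.5 tool delta [-0.0007 -0.0021  0.0327] tooly yaw deg 81.74 F [ 1.6 -0.2 -1.5]
[ 0.5046992  -0.32584058  0.15121624] [ 0.03538014  0.04146424 -0.01662127] 0.037225684696903155 [-0.03808173  0.38004506  0.67441323  1.64909527 -0.25103789  1.20370691
  2.11955226]
```

View pics/s4.png

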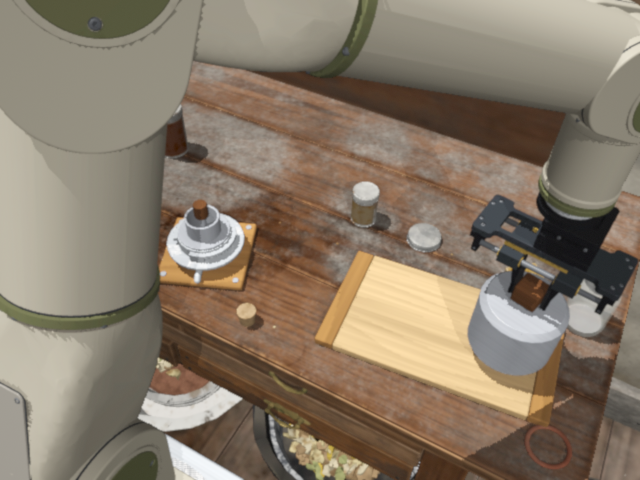

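arm_command --increments '[{"gripper":20,"dx":0,"dy":0,"dz":0.008,"spin":0},{"gripper":20,"dx":0,"dy":0,"dz":0.008,"spin":0},{"gripper":20,"dx":0,"dy":0,"dz":0.006,"spin":0},{"gripper":20,"dx":0,"dy":0,"dz":0.003,"spin":0},{"gripper":20,"dx":0,"dy":0,"dz":0.002,"spin":0},{"gripper":20,"dx":0,"dy":0,"dz":0.002,"spin":0},{"gripper":20,"dx":0,"dy":0,"dz":0.0015,"spin":0},{"gripper":20,"dx":0,"dy":0,"dz":0,"spin":0}]'

```text
time: 13.55
ee_pos: [0.5052, -0.3277, 0.123]
eef_rot: [0.073, 0.997, 0.0, -0.0]
ft_force: [-0.1, 0.0, -3.4]
width: 0.0367
```

Run:
```python
from h import *
rel(.505,-.328,.1185)
```

```text
t 13.55 tool delta [ 0.0001 -0.0003  0.0045] tooly yaw deg 81.66 F [-0.1  0.  -3.4]
```

arm_command --increments '[{"gripper":20,"dx":0,"dy":0,"dz":0.001,"spin":0},{"gripper":20,"dx":0,"dy":0,"dz":0.001,"spin":0},{"gripper":20,"dx":0,"dy":0,"dz":0.001,"spin":0},{"gripper":20,"dx":0,"dy":0,"dz":0.0008,"spin":0},{"gripper":20,"dx":0,"dy":0,"dz":0.0007,"spin":0},{"gripper":20,"dx":0,"dy":0,"dz":0.0005,"spin":0},{"gripper":20,"dx":0,"dy":0,"dz":0,"spin":0},{"gripper":20,"dx":0,"dy":0,"dz":0,"spin":0}]'

```text
time: 14.55
ee_pos: [0.5056, -0.3276, 0.1186]
eef_rot: [0.073, 0.997, 0.0, 0.0]
ft_force: [-0.5, 2.4, 6.0]
width: 0.0369
```

Run:
```python
from h import *
rel(.505,-.328,.1185)
```

```text
t 14.55 tool delta [ 0.0005 -0.0005  0.0001] tooly yaw deg 81.68 F [-0.5  2.4  6. ]
```

arm_command --increments '[{"gripper":60,"dx":0,"dy":0,"dz":0,"spin":0},{"gripper":60,"dx":0,"dy":0,"dz":0,"spin":0},{"gripper":60,"dx":0,"dy":0,"dz":0,"spin":0},{"gripper":60,"dx":0,"dy":0,"dz":0,"spin":0},{"gripper":100,"dx":0,"dy":0,"dz":-0.02,"spin":0},{"gripper":100,"dx":0,"dy":0,"dz":-0.04,"spin":0},{"gripper":100,"dx":0,"dy":0,"dz":-0.04,"spin":0},{"gripper":100,"dx":0,"dy":0,"dz":-0.03,"spin":0}]'

```text
time: 15.55
ee_pos: [0.5053, -0.3282, 0.2514]
eef_rot: [0.073, 0.997, -0.0, 0.001]
ft_force: [0.3, 0.0, 0.4]
width: 0.0831
```

Run:
```python
from h import *
im=snap('scene','s5'); t=snap('top','t5')
rel(.449,.192,.25); print(st()[0]['joint_positions'])
```

```text
t 15.65 tool delta [0.1325 0.5072 0.0013] tooly yaw deg 81.63 F [-0.4  0.5 -0.5]
[-0.05872243  0.30627278  0.70544497  1.51365486 -0.20152342  1.38876232
  2.08371398]
```

View pics/s5.png

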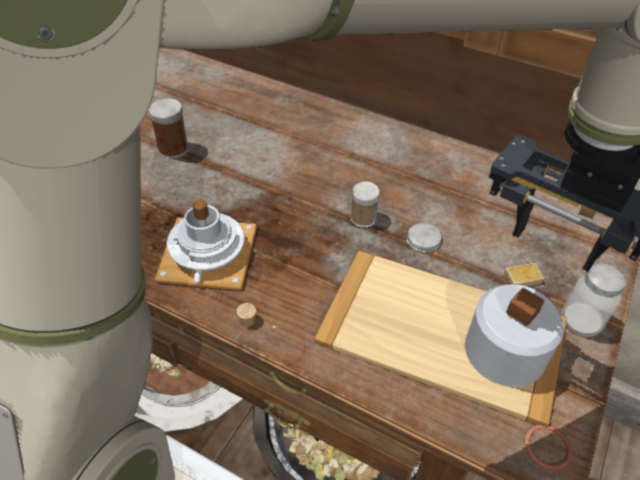

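View pics/t5.png

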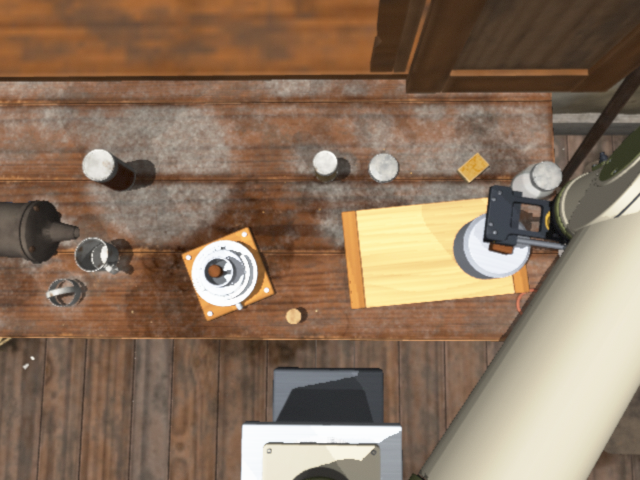

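Run:
```python
import cv2
a=cv2.imread('pics/t5.png')[225:325,175:280];b=cv2.imread('pics/s5.png')[190:290,155:260]
a=cv2.resize(a,None,fx=5,fy=5,interpolation=cv2.INTER_CUBIC)
b=cv2.resize(b,None,fx=5,fy=5,interpolation=cv2.INTER_CUBIC)
cv2.imwrite('pics/a5.png',a);cv2.imwrite('pics/b5.png',b)
```

```text
(no output)
```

View pics/a5.png

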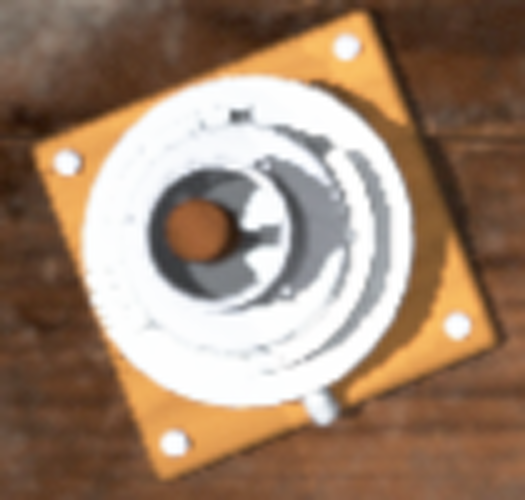

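View pics/b5.png

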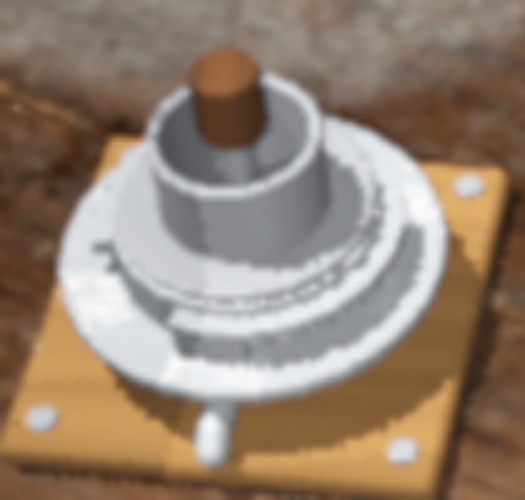

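Run:
```python
from h import *
print(ray('top',(214.2,271),.126),ray('scene',(199.8,204.5),.126))
print('cup',ray('top',(175+220/5,225+233/5),.096),ray('scene',(155+236/5,190+130/5),.096))
```

```text
[[0.44890324 0.19293251 0.126     ]] [[0.44792979 0.19108455 0.126     ]]
cup [[0.44930692 0.19118892 0.096     ]] [[0.45083885 0.19300623 0.096     ]]
```

arm_command --increments '[{"gripper":100,"dx":0.009,"dy":0.034,"dz":0,"spin":0},{"gripper":100,"dx":0.0145,"dy":0.0555,"dz":0,"spin":0},{"gripper":100,"dx":0.0145,"dy":0.0555,"dz":0,"spin":0},{"gripper":100,"dx":0.0145,"dy":0.0555,"dz":0,"spin":0},{"gripper":100,"dx":0.0145,"dy":0.0555,"dz":0,"spin":0},{"gripper":100,"dx":0.0145,"dy":0.0555,"dz":0,"spin":0},{"gripper":100,"dx":0.0145,"dy":0.0555,"dz":0,"spin":0},{"gripper":100,"dx":0.0145,"dy":0.0555,"dz":0,"spin":0}]'

```text
time: 16.65
ee_pos: [0.4567, 0.1079, 0.2488]
eef_rot: [0.073, 0.997, 0.0, 0.001]
ft_force: [0.9, -0.1, -0.5]
width: 0.0873
```

arm_command --increments '[{"gripper":100,"dx":0.014,"dy":0.055,"dz":0,"spin":0},{"gripper":100,"dx":0.008,"dy":0.029,"dz":0,"spin":0},{"gripper":100,"dx":0,"dy":0,"dz":0,"spin":10.2},{"gripper":100,"dx":0,"dy":0,"dz":0,"spin":10.2},{"gripper":100,"dx":0,"dy":0,"dz":0,"spin":10.2},{"gripper":100,"dx":0,"dy":0,"dz":0,"spin":10.2},{"gripper":100,"dx":0,"dy":0,"dz":0,"spin":10.2},{"gripper":100,"dx":0,"dy":0,"dz":0,"spin":10.2}]'

```text
time: 17.65
ee_pos: [0.4476, 0.1923, 0.2485]
eef_rot: [0.573, 0.82, 0.0, 0.0]
ft_force: [0.0, 0.6, -0.1]
width: 0.087
```

arm_command --increments '[{"gripper":100,"dx":0,"dy":0,"dz":0,"spin":10.2},{"gripper":100,"dx":0,"dy":0,"dz":0,"spin":10.2},{"gripper":100,"dx":0,"dy":0,"dz":0.02,"spin":0},{"gripper":100,"dx":0,"dy":0,"dz":0.02,"spin":0},{"gripper":100,"dx":0,"dy":0,"dz":0.015,"spin":0},{"gripper":100,"dx":0,"dy":0,"dz":0,"spin":0},{"gripper":100,"dx":0,"dy":0,"dz":0,"spin":0},{"gripper":100,"dx":0,"dy":0,"dz":0,"spin":0}]'

```text
time: 18.65
ee_pos: [0.4479, 0.1928, 0.1938]
eef_rot: [0.707, 0.707, 0.001, 0.0]
ft_force: [0.1, 0.0, -0.5]
width: 0.0872
```

Run:
```python
from h import *
rel(.449,.192,.101);print(st()[0]['joint_positions'],proj('wrist',[[.449,.192,.126],[.449,.192,.096]]))
snap('wrist','w6'); snap('scene','s6')
```

```text
t 18.65 tool delta [-0.0009  0.001   0.0928] tooly yaw deg 0.06 F [ 0.1  0.  -0.5]
[-0.72723271  0.04013508  0.23402075  1.86644863 -0.01001426  1.23482664
 -0.48909574] [[319.56440429 249.11164217]
 [319.40238857 238.66654063]]
```

View pics/w6.png

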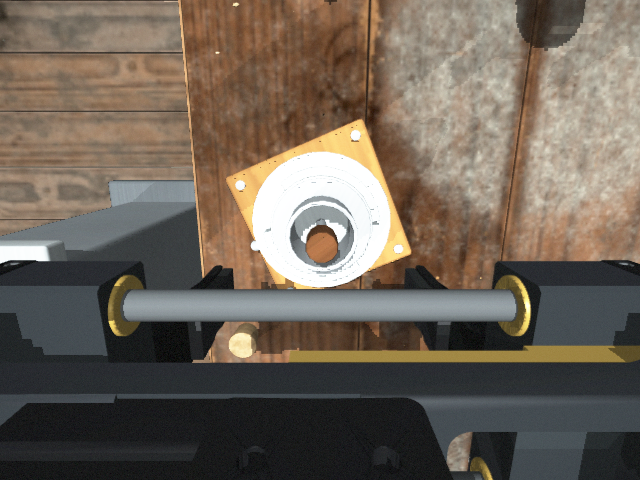

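View pics/s6.png

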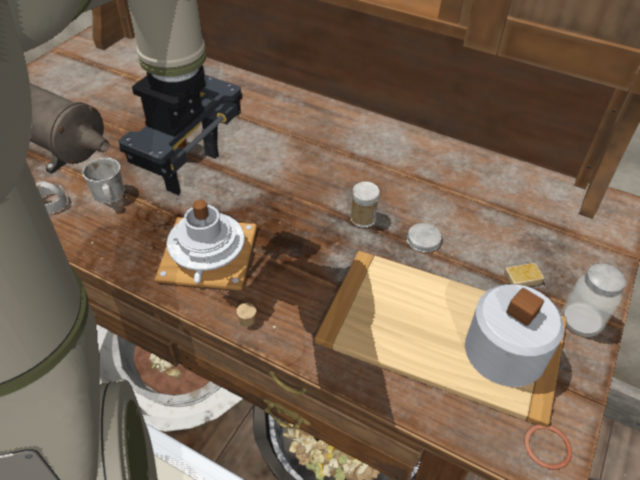

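arm_command --increments '[{"gripper":100,"dx":-0.001,"dy":0.001,"dz":0.02,"spin":0},{"gripper":100,"dx":0,"dy":0,"dz":0.025,"spin":0},{"gripper":100,"dx":0,"dy":0,"dz":0.02,"spin":0},{"gripper":100,"dx":0,"dy":0,"dz":0.015,"spin":0},{"gripper":100,"dx":0,"dy":0,"dz":0.0115,"spin":0},{"gripper":100,"dx":0,"dy":0,"dz":0,"spin":0},{"gripper":50,"dx":0,"dy":0,"dz":0,"spin":0},{"gripper":10,"dx":0,"dy":0,"dz":0,"spin":0}]' --grip_force 20

```text
time: 19.75
ee_pos: [0.4489, 0.1919, 0.1022]
eef_rot: [0.707, 0.707, 0.001, 0.0]
ft_force: [-0.2, -0.3, 0.5]
width: 0.0743
```

arm_command --increments '[{"gripper":10,"dx":0,"dy":0,"dz":0,"spin":0},{"gripper":10,"dx":0,"dy":0,"dz":0,"spin":0},{"gripper":10,"dx":0,"dy":0,"dz":0,"spin":0},{"gripper":10,"dx":0,"dy":0,"dz":0,"spin":0},{"gripper":10,"dx":0,"dy":0,"dz":0,"spin":0},{"gripper":10,"dx":0,"dy":0,"dz":0,"spin":0},{"gripper":10,"dx":0,"dy":0,"dz":0,"spin":0},{"gripper":10,"dx":0,"dy":0,"dz":0,"spin":0}]'

```text
time: 20.75
ee_pos: [0.4485, 0.1916, 0.1015]
eef_rot: [0.707, 0.707, -0.0, -0.0]
ft_force: [0.2, -0.4, -0.4]
width: 0.0235
```

Run:
```python
from h import *
rel(.449,.192,.101);s=st()[0];print(s['ee_pos'],s['width'],s['torque'])
```

```text
t 20.75 tool delta [0.0004 0.0005 0.0005] tooly yaw deg 0.06 F [ 0.2 -0.4 -0.4]
[0.4485275  0.19162621 0.1014936 ] 0.023546003791006197 [-0.10296354 -0.07439127  0.0224614 ]
```

arm_command --increments '[{"gripper":10,"dx":0,"dy":0,"dz":-0.004,"spin":0},{"gripper":10,"dx":0,"dy":0,"dz":-0.01,"spin":0},{"gripper":10,"dx":0,"dy":0,"dz":-0.02,"spin":0},{"gripper":10,"dx":0,"dy":0,"dz":-0.025,"spin":0},{"gripper":10,"dx":0,"dy":0,"dz":-0.025,"spin":0},{"gripper":10,"dx":0,"dy":0,"dz":-0.02,"spin":0},{"gripper":10,"dx":0,"dy":0,"dz":-0.01,"spin":0},{"gripper":10,"dx":0,"dy":0,"dz":0,"spin":0}]' --grip_force 25

```text
time: 21.75
ee_pos: [0.4488, 0.1918, 0.2161]
eef_rot: [0.707, 0.707, 0.001, 0.0]
ft_force: [-0.7, 0.3, -2.3]
width: 0.0236
```

Run:
```python
from h import *
rel(.493,-.208,.215);s=st()[0];print(s['ee_pos'],s['width'],s['torque'])
snap('scene','s7',(120,100,320,250),4)
```

```text
t 21.75 tool delta [-0.3998  0.0438  0.0008] tooly yaw deg 0.06 F [-0.7  0.3 -2.3]
[0.44875179 0.19176545 0.21607121] 0.023564126908700016 [-0.12590347  0.08610959 -0.01301741]
```

View pics/s7.png

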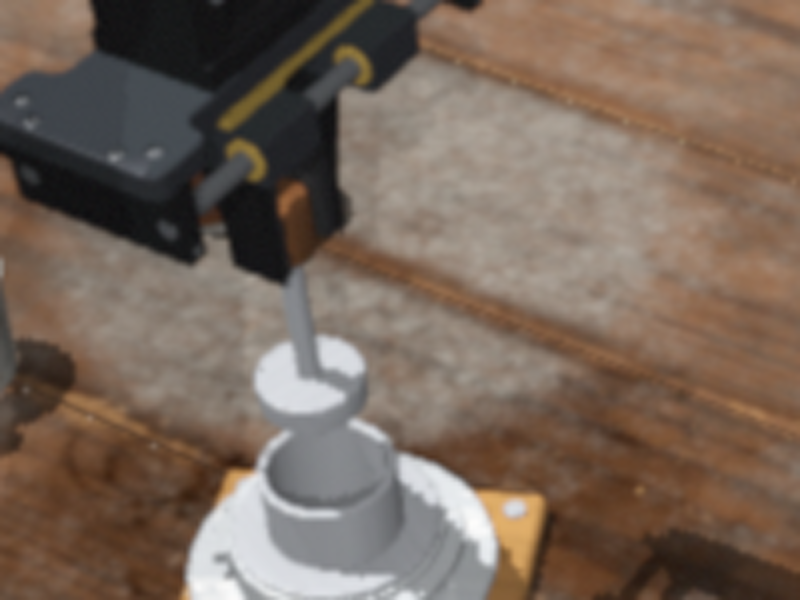

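Run:
```python
from h import *
p=proj('scene',[[.4488,.1918,.2347],[.4488,.1918,.15],[.4488,.1918,.136]]);print((p-[120,100])*4)
```

```text
[[281.86911232 206.44136983]
 [311.36144785 372.78154725]
 [315.87375556 398.23148369]]
```

arm_command --increments '[{"gripper":10,"dx":-0.03,"dy":0.004,"dz":0,"spin":0},{"gripper":10,"dx":-0.055,"dy":0.006,"dz":0,"spin":0},{"gripper":10,"dx":-0.058,"dy":0.006,"dz":0,"spin":0},{"gripper":10,"dx":-0.058,"dy":0.006,"dz":0,"spin":0},{"gripper":10,"dx":-0.058,"dy":0.006,"dz":0,"spin":0},{"gripper":10,"dx":-0.055,"dy":0.006,"dz":0,"spin":0},{"gripper":10,"dx":-0.05,"dy":0.006,"dz":0,"spin":0},{"gripper":10,"dx":-0.036,"dy":0.004,"dz":0,"spin":0}]'

```text
time: 22.8
ee_pos: [0.4923, -0.2106, 0.2147]
eef_rot: [0.707, 0.707, -0.001, -0.0]
ft_force: [-0.3, 1.2, -1.9]
width: 0.0232
```

arm_command --increments '[{"gripper":10,"dx":0,"dy":0,"dz":0.01,"spin":0},{"gripper":10,"dx":0,"dy":0,"dz":0.02,"spin":0},{"gripper":10,"dx":0,"dy":0,"dz":0.025,"spin":0},{"gripper":10,"dx":0,"dy":0,"dz":0.02,"spin":0},{"gripper":10,"dx":0,"dy":0,"dz":0.015,"spin":0},{"gripper":10,"dx":0,"dy":0,"dz":0.01,"spin":0},{"gripper":10,"dx":0,"dy":0,"dz":0.005,"spin":0},{"gripper":10,"dx":0,"dy":0,"dz":0,"spin":0}]'

```text
time: 23.8
ee_pos: [0.4931, -0.2083, 0.1106]
eef_rot: [0.707, 0.707, 0.0, -0.0]
ft_force: [0.7, 0.1, -1.8]
width: 0.0233
```

Run:
```python
from h import *
rel(.493,-.208,.0965);s=st()[0];print(s['ee_pos'],s['width'],s['torque'])
snap('scene','s8',(340,160,580,340),3)
```

```text
t 23.8 tool delta [ 0.0003 -0.0001  0.0141] tooly yaw deg 0.06 F [ 0.7  0.1 -1.8]
[ 0.49305745 -0.20828593  0.11055772] 0.02327303091028777 [-0.11696357  0.03363285  0.05432109]
```

View pics/s8.png

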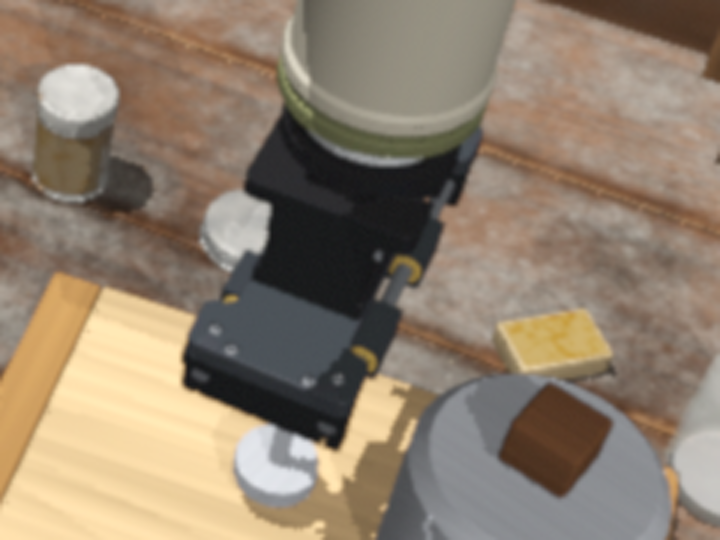

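Presser disc at crop (275,465), clear of the cap (left edge ~385). Lowering the last 14 mm.

arm_command --increments '[{"gripper":10,"dx":0,"dy":0,"dz":0.004,"spin":0},{"gripper":10,"dx":0,"dy":0,"dz":0.003,"spin":0},{"gripper":10,"dx":0,"dy":0,"dz":0.002,"spin":0},{"gripper":10,"dx":0,"dy":0,"dz":0.0015,"spin":0},{"gripper":10,"dx":0,"dy":0,"dz":0.001,"spin":0},{"gripper":10,"dx":0,"dy":0,"dz":0.001,"spin":0},{"gripper":10,"dx":0,"dy":0,"dz":0,"spin":0},{"gripper":10,"dx":0,"dy":0,"dz":0,"spin":0}]'

```text
time: 24.85
ee_pos: [0.493, -0.2083, 0.0981]
eef_rot: [0.707, 0.707, 0.0, -0.0]
ft_force: [0.1, 0.5, -1.2]
width: 0.0234
```

arm_command --increments '[{"gripper":10,"dx":0,"dy":0,"dz":0.0005,"spin":0},{"gripper":10,"dx":0,"dy":0,"dz":0.0005,"spin":0},{"gripper":10,"dx":0,"dy":0,"dz":0.0005,"spin":0},{"gripper":10,"dx":0,"dy":0,"dz":0,"spin":0},{"gripper":10,"dx":0,"dy":0,"dz":0,"spin":0},{"gripper":10,"dx":0,"dy":0,"dz":0,"spin":0},{"gripper":10,"dx":0,"dy":0,"dz":0,"spin":0},{"gripper":10,"dx":0,"dy":0,"dz":0,"spin":0}]'

```text
time: 25.85
ee_pos: [0.493, -0.2084, 0.0965]
eef_rot: [0.707, 0.707, 0.0, 0.0]
ft_force: [0.7, 0.6, -0.9]
width: 0.0233
```

arm_command --increments '[{"gripper":10,"dx":0,"dy":0,"dz":0.0005,"spin":0},{"gripper":10,"dx":0,"dy":0,"dz":0.0005,"spin":0},{"gripper":10,"dx":0,"dy":0,"dz":0,"spin":0},{"gripper":10,"dx":0,"dy":0,"dz":0,"spin":0},{"gripper":10,"dx":0,"dy":0,"dz":0,"spin":0},{"gripper":10,"dx":0,"dy":0,"dz":0,"spin":0},{"gripper":10,"dx":0,"dy":0,"dz":0,"spin":0},{"gripper":10,"dx":0,"dy":0,"dz":0,"spin":0}]'

```text
time: 26.85
ee_pos: [0.4936, -0.2085, 0.0964]
eef_rot: [0.707, 0.707, 0.0, 0.0]
ft_force: [-0.1, 0.7, 7.6]
width: 0.0232
```

arm_command --increments '[{"gripper":60,"dx":0,"dy":0,"dz":0,"spin":0},{"gripper":60,"dx":0,"dy":0,"dz":0,"spin":0},{"gripper":60,"dx":0,"dy":0,"dz":0,"spin":0},{"gripper":60,"dx":0,"dy":0,"dz":0,"spin":0},{"gripper":100,"dx":0,"dy":0,"dz":-0.02,"spin":0},{"gripper":100,"dx":0,"dy":0,"dz":-0.035,"spin":0},{"gripper":100,"dx":0,"dy":0,"dz":-0.035,"spin":0},{"gripper":100,"dx":0,"dy":0,"dz":-0.02,"spin":0}]'

```text
time: 27.85
ee_pos: [0.4934, -0.2086, 0.2073]
eef_rot: [0.707, 0.707, 0.001, 0.001]
ft_force: [0.8, -0.4, -0.4]
width: 0.0826
```

Run:
```python
from h import *
snap('scene','s9')
rel(.45,.192,.2)
```

```text
t 27.9 tool delta [ 0.401  -0.0439  0.0088] tooly yaw deg 0.05 F [ 0.9 -1.4  2.6]
```

View pics/s9.png

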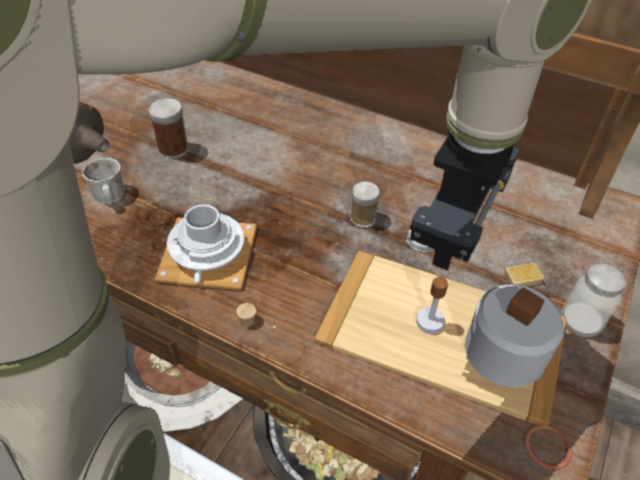

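arm_command --increments '[{"gripper":100,"dx":0.03,"dy":-0.004,"dz":0,"spin":0},{"gripper":100,"dx":0.055,"dy":-0.006,"dz":0,"spin":0},{"gripper":100,"dx":0.058,"dy":-0.006,"dz":0,"spin":0},{"gripper":100,"dx":0.058,"dy":-0.006,"dz":0,"spin":0},{"gripper":100,"dx":0.058,"dy":-0.006,"dz":0,"spin":0},{"gripper":100,"dx":0.055,"dy":-0.006,"dz":0,"spin":0},{"gripper":100,"dx":0.05,"dy":-0.006,"dz":0,"spin":0},{"gripper":100,"dx":0.037,"dy":-0.004,"dz":0,"spin":0}]'

```text
time: 28.9
ee_pos: [0.4477, 0.1949, 0.205]
eef_rot: [0.706, 0.708, -0.0, -0.0]
ft_force: [-0.1, -0.7, -0.2]
width: 0.0872
```

arm_command --increments '[{"gripper":100,"dx":0,"dy":0,"dz":0.01,"spin":0},{"gripper":100,"dx":0,"dy":0,"dz":0.02,"spin":0},{"gripper":100,"dx":0,"dy":0,"dz":0.025,"spin":0},{"gripper":100,"dx":0,"dy":0,"dz":0.02,"spin":0},{"gripper":100,"dx":0,"dy":0,"dz":0.01,"spin":0},{"gripper":100,"dx":0,"dy":0,"dz":0,"spin":0},{"gripper":100,"dx":0,"dy":0,"dz":0,"spin":0},{"gripper":100,"dx":0,"dy":0,"dz":0,"spin":0}]'

```text
time: 29.9
ee_pos: [0.449, 0.1928, 0.1212]
eef_rot: [0.707, 0.707, 0.001, 0.0]
ft_force: [0.3, 0.2, 0.0]
width: 0.0869
```

Run:
```python
from h import *
rel(.45,.192,.069)
snap('wrist','w10');snap('scene','s10',(80,60,320,240),3)
print(proj('wrist',[[.45,.192,.096]]))
```

```text
t 29.9 tool delta [-0.0009  0.001   0.0522] tooly yaw deg 0.06 F [0.3 0.2 0. ]
[[320.11006993 269.23657672]]
```

View pics/w10.png

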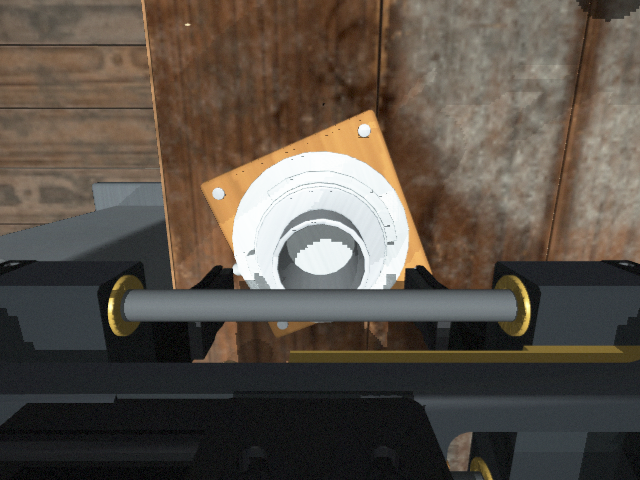

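View pics/s10.png

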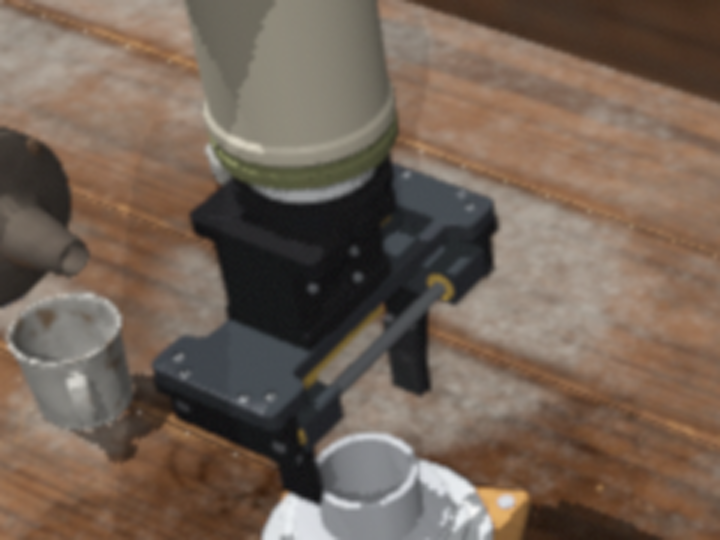

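arm_command --increments '[{"gripper":100,"dx":-0.001,"dy":0.0005,"dz":0.015,"spin":0},{"gripper":100,"dx":0,"dy":0,"dz":0.015,"spin":0},{"gripper":100,"dx":0,"dy":0,"dz":0.012,"spin":0},{"gripper":100,"dx":0,"dy":0,"dz":0.008,"spin":0},{"gripper":100,"dx":0,"dy":0,"dz":0.001,"spin":0},{"gripper":100,"dx":0,"dy":0,"dz":0,"spin":0},{"gripper":80,"dx":0,"dy":0,"dz":0,"spin":0},{"gripper":60,"dx":0,"dy":0,"dz":0,"spin":0}]' --grip_force 20

```text
time: 31.0
ee_pos: [0.4492, 0.1918, 0.0698]
eef_rot: [0.707, 0.708, 0.0, 0.0]
ft_force: [0.4, 0.7, 1.1]
width: 0.0744
```

arm_command --increments '[{"gripper":50,"dx":0,"dy":0,"dz":0,"spin":0},{"gripper":50,"dx":0,"dy":0,"dz":0,"spin":0},{"gripper":50,"dx":0,"dy":0,"dz":0,"spin":0},{"gripper":50,"dx":0,"dy":0,"dz":0,"spin":0},{"gripper":50,"dx":0,"dy":0,"dz":0,"spin":0},{"gripper":50,"dx":0,"dy":0,"dz":0,"spin":0},{"gripper":50,"dx":0,"dy":0,"dz":0,"spin":0},{"gripper":50,"dx":0,"dy":0,"dz":0,"spin":0}]'

```text
time: 32.0
ee_pos: [0.4492, 0.1917, 0.0696]
eef_rot: [0.707, 0.707, 0.0, 0.0]
ft_force: [-0.0, 0.6, 2.1]
width: 0.0578
```

Run:
```python
from h import *
rel(.45,.192,.069); s=st()[0];print(s['width'],s['torque'])
```

```text
t 32.0 tool delta [0.0003 0.0008 0.0006] tooly yaw deg 0.06 F [-0.   0.6  2.1]
0.05780254039710076 [-0.11493414 -0.01903518  0.0451348 ]
```

arm_command --increments '[{"gripper":50,"dx":0,"dy":0,"dz":-0.004,"spin":0},{"gripper":50,"dx":0,"dy":0,"dz":-0.01,"spin":0},{"gripper":50,"dx":0,"dy":0,"dz":-0.018,"spin":0},{"gripper":50,"dx":0,"dy":0,"dz":-0.02,"spin":0},{"gripper":50,"dx":0,"dy":0,"dz":-0.02,"spin":0},{"gripper":50,"dx":0,"dy":0,"dz":-0.018,"spin":0},{"gripper":50,"dx":0,"dy":0,"dz":-0.01,"spin":0},{"gripper":50,"dx":0,"dy":0,"dz":0,"spin":0}]' --grip_force 30

```text
time: 33.0
ee_pos: [0.4493, 0.1918, 0.1701]
eef_rot: [0.707, 0.707, 0.001, 0.0]
ft_force: [-0.5, -0.1, -1.1]
width: 0.058
```

Run:
```python
from h import *
rel(.484,-.114,.17); s=st()[0];print(s['ee_pos'],s['width'],s['torque'])
snap('scene','s11')
```

```text
t 33.0 tool delta [-3.058e-01  3.440e-02 -1.000e-04] tooly yaw deg 0.06 F [-0.5 -0.1 -1.1]
[0.44928215 0.1917757  0.17010121] 0.05801122647486293 [-0.10343769 -0.01847521 -0.02048362]
```

View pics/s11.png

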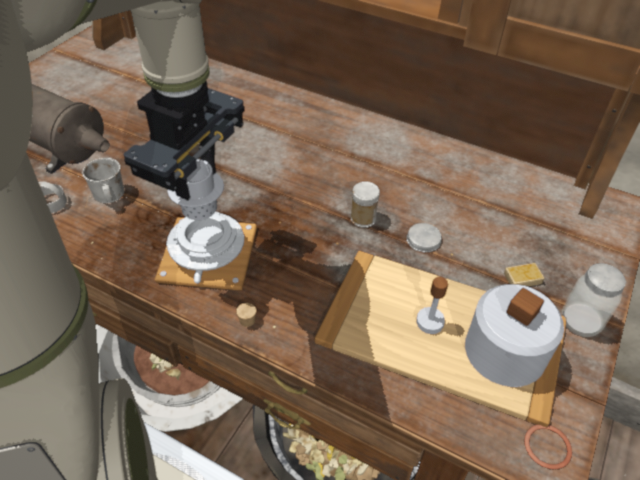

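arm_command --increments '[{"gripper":50,"dx":-0.025,"dy":0.003,"dz":0,"spin":0},{"gripper":50,"dx":-0.045,"dy":0.005,"dz":0,"spin":0},{"gripper":50,"dx":-0.05,"dy":0.0055,"dz":0,"spin":0},{"gripper":50,"dx":-0.05,"dy":0.0055,"dz":0,"spin":0},{"gripper":50,"dx":-0.05,"dy":0.0055,"dz":0,"spin":0},{"gripper":50,"dx":-0.045,"dy":0.005,"dz":0,"spin":0},{"gripper":50,"dx":-0.026,"dy":0.003,"dz":0,"spin":0},{"gripper":50,"dx":-0.015,"dy":0.002,"dz":0,"spin":0}]'

```text
time: 34.05
ee_pos: [0.4833, -0.116, 0.1687]
eef_rot: [0.707, 0.707, -0.001, -0.0]
ft_force: [0.4, 0.1, -1.5]
width: 0.0577
```

arm_command --increments '[{"gripper":50,"dx":0,"dy":0,"dz":0.01,"spin":0},{"gripper":50,"dx":0,"dy":0,"dz":0.018,"spin":0},{"gripper":50,"dx":0,"dy":0,"dz":0.02,"spin":0},{"gripper":50,"dx":0,"dy":0,"dz":0.018,"spin":0},{"gripper":50,"dx":0,"dy":0,"dz":0.012,"spin":0},{"gripper":50,"dx":0,"dy":0,"dz":0.008,"spin":0},{"gripper":50,"dx":0,"dy":0,"dz":0.004,"spin":0},{"gripper":50,"dx":0,"dy":0,"dz":0,"spin":0}]'

```text
time: 35.05
ee_pos: [0.484, -0.1143, 0.0796]
eef_rot: [0.707, 0.707, 0.0, 0.0]
ft_force: [0.4, -0.0, -1.2]
width: 0.0577
```

Run:
```python
from h import *
rel(.484,-.114,.0696)
snap('scene','s12',(320,180,560,360),3)
```

```text
t 35.05 tool delta [0.0003 0.     0.01  ] tooly yaw deg 0.06 F [ 0.4 -0.  -1.2]
```

View pics/s12.png

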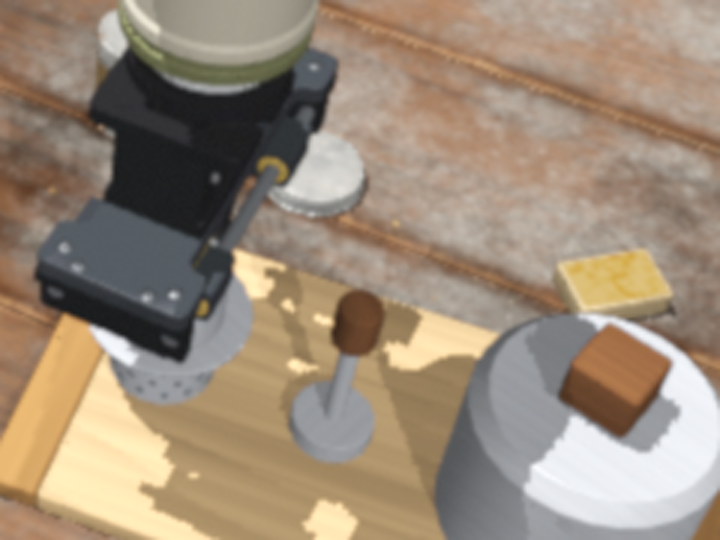

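Strainer hangs just above the board at crop (165,380), well clear of the presser. Lowering the last centimetre.

arm_command --increments '[{"gripper":50,"dx":0,"dy":0,"dz":0.003,"spin":0},{"gripper":50,"dx":0,"dy":0,"dz":0.002,"spin":0},{"gripper":50,"dx":0,"dy":0,"dz":0.0015,"spin":0},{"gripper":50,"dx":0,"dy":0,"dz":0.001,"spin":0},{"gripper":50,"dx":0,"dy":0,"dz":0.001,"spin":0},{"gripper":50,"dx":0,"dy":0,"dz":0.0005,"spin":0},{"gripper":50,"dx":0,"dy":0,"dz":0,"spin":0},{"gripper":50,"dx":0,"dy":0,"dz":0,"spin":0}]'

```text
time: 36.1
ee_pos: [0.4839, -0.1143, 0.0705]
eef_rot: [0.707, 0.708, 0.0, 0.0]
ft_force: [-0.0, -0.2, -2.0]
width: 0.0578
```

arm_command --increments '[{"gripper":50,"dx":0,"dy":0,"dz":0.0005,"spin":0},{"gripper":50,"dx":0,"dy":0,"dz":0.0005,"spin":0},{"gripper":50,"dx":0,"dy":0,"dz":0,"spin":0},{"gripper":50,"dx":0,"dy":0,"dz":0,"spin":0},{"gripper":50,"dx":0,"dy":0,"dz":0,"spin":0},{"gripper":50,"dx":0,"dy":0,"dz":0,"spin":0},{"gripper":50,"dx":0,"dy":0,"dz":0,"spin":0},{"gripper":50,"dx":0,"dy":0,"dz":0,"spin":0}]'

```text
time: 37.1
ee_pos: [0.4839, -0.1143, 0.0696]
eef_rot: [0.707, 0.707, 0.0, -0.0]
ft_force: [-3.0, 1.2, 5.1]
width: 0.0576
```

Contact (about 6 N change). Release and retreat.

arm_command --increments '[{"gripper":90,"dx":0,"dy":0,"dz":0,"spin":0},{"gripper":100,"dx":0,"dy":0,"dz":0,"spin":0},{"gripper":100,"dx":0,"dy":0,"dz":0,"spin":0},{"gripper":100,"dx":0,"dy":0,"dz":0,"spin":0},{"gripper":100,"dx":0,"dy":0,"dz":0,"spin":0},{"gripper":100,"dx":0,"dy":0,"dz":-0.015,"spin":0},{"gripper":100,"dx":0,"dy":0,"dz":-0.03,"spin":0},{"gripper":100,"dx":0,"dy":0,"dz":-0.04,"spin":0}]'

```text
time: 38.1
ee_pos: [0.4835, -0.1145, 0.156]
eef_rot: [0.707, 0.707, -0.0, -0.0]
ft_force: [0.2, 0.1, 0.4]
width: 0.0867
```

arm_command --increments '[{"gripper":100,"dx":0,"dy":0,"dz":-0.03,"spin":0},{"gripper":100,"dx":0.02,"dy":0,"dz":-0.02,"spin":0},{"gripper":100,"dx":0.05,"dy":0,"dz":0,"spin":0},{"gripper":100,"dx":0.05,"dy":0,"dz":0,"spin":0},{"gripper":100,"dx":0.05,"dy":0,"dz":0,"spin":0},{"gripper":100,"dx":0.03,"dy":0,"dz":0,"spin":0},{"gripper":100,"dx":0,"dy":0,"dz":0,"spin":0},{"gripper":100,"dx":0,"dy":0,"dz":0,"spin":0}]'

```text
time: 39.1
ee_pos: [0.4839, 0.0848, 0.2052]
eef_rot: [0.707, 0.707, 0.0, 0.0]
ft_force: [0.5, 0.6, -0.4]
width: 0.0868
```

Run:
```python
from h import *
snap('scene','s13');snap('top','t13'); s=st()[0];print(s['time'],s['ee_pos'],s['ft_force'])
```

```text
39.2 [0.48382811 0.08441962 0.20496163] [ 0.25847377  0.13488306 -0.44402646]
```

View pics/s13.png

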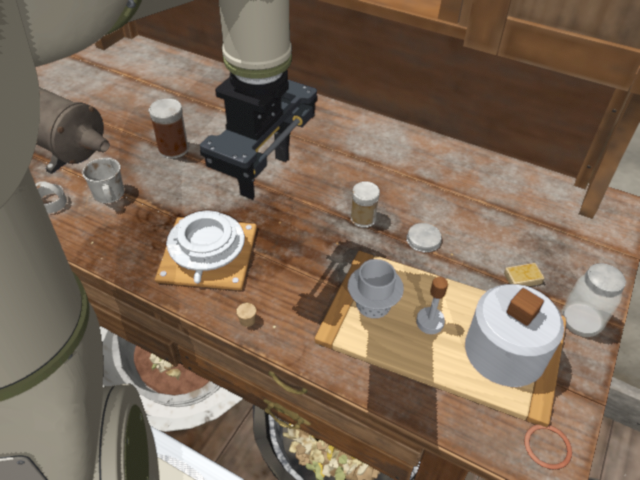

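View pics/t13.png

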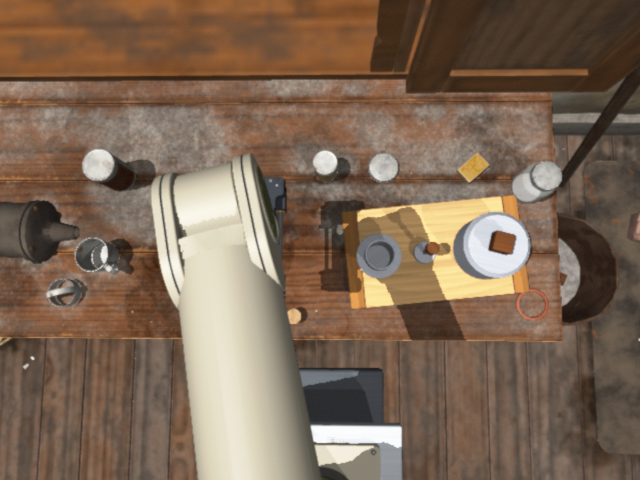

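All three parts stand upright and apart on the board: strainer at scene pixel (376,290), presser at (432,305) and cap at (515,335). The tin, jar lid and cork are at the same pixels as at the start. Nothing is in the gripper.

```bash
python3 -c "
from bench import job
print(job.close_job())"
```

```text
the job is handed in; nothing more can be done
None
```

I took the press apart in the order asked and handed the job in at about 39 s of the allowed 72 s.

- **Cap:** I turned it anticlockwise about 67° to the firm stop. The torque there rose to about 1.5 N m, and the knob slipped a few degrees in the jaws. I backed off 3.5°, lifted the cap straight up and set it on the board.
- **Presser and strainer:** I then took these out in turn, each lowered until the force reading showed light contact. The highest reading at any set-down was about 8 N.

The final pictures show all three parts upright and apart on the board. The spice tin, jar lid and cork look unmoved by eye; I did not re-measure their positions. The gripper was open and clear of everything, with a force reading near zero. No check failed. The only disagreement was that the wrist camera read the first two grasp points 1.5 to 3 mm off the other views along x. I used values between the two, and both grasps closed with almost no side force.

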